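# Set out a slide-test kit in its reagent holder

### The arm

A 6-joint arm with a two-finger parallel gripper is mounted at the origin on a cart in front of the work surface, level with it; the furniture and walls round the work are solid. World frame = base frame: x ahead of the robot, y to its left, z up, the work surface at z = 0. Lengths are in m, angles in rad, forces in N, time in s.
With the tool pointing down it reaches from about 0.3 to 0.775 m from the base axis. Payload 14.6 kg.
Tool frame: the origin (TCP) lies at the very end of the fingers, on their centre line; the grasp point (between the pads) lies 19 mm behind it; z points along the fingers, y is the line along which they close (so a half turn about z gives the same grasp; the last joint's range is limited). The gripper opens to 94 mm and grips with 3 to 60 N. Pads are 16 mm wide; open, the fingers measure 119 mm over their backs; the gripper's body (75 mm by 177 mm) begins 78 mm behind the grasp point.
Start: joints at [1.073, 0.3, 1.521, -0, 1.321, -0.067], TCP at [0.23, 0.5, 0.183] pointing down, gripper open.
Joint ranges: [-3.03, 3.03], [-0.79, 2.21], [0.23, 2.52], [-1.04, 4.18], [0, 3.07], [-2.55, 2.55]. Speed limits (rad/s): [2.22, 2.22, 2.57, 3.14, 3.14, 3.14].

### API

Orientations are given as [roll, pitch, yaw] about the fixed x, y, z axes, in that order (R = Rz(yaw) Ry(pitch) Rx(roll)).
In Python, from station import ctrl gives the robot as it stands.
- The arm moves only by the tool move_arm, never from a script. Its argument "increments" is a list of rows, each a list of 7 numbers: the opening, from 0 (shut) to 1 (fully open), then the shift along the tool's x, y, z in units of 50 mm (1.0 is 50 mm), then the turn, a rotation vector about the tool's x, y, z in rad. In form: [[claw, tx, ty, tz, rx, ry, rz], ...]. A call has 1 to 20 rows; each row shifts and turns the commanded pose from where the row before left it, along the tool's axes as they then stand; what a row does not reach is not made up. A row lasts 1/10 s, in which the tool goes at most 50 mm and 8.59 degrees, less where a joint would pass 70% of its speed; a pose out of reach is approached as far as the arm can. A call is refused whole if a number of a shift passes 1 or a number of a turn 0.15, either way. A call with a gripper value outside its range is refused whole. The fingers move at their own pace and stop on an object; "force" is the grip in N (left out, the last holds). Time passes only in rows, so rows that do not move let the fingers close. It gives the time, the measured TCP pose, the force, the opening and the grip force at its end, in the units of the state.
- ctrl.get_obs(): the state, without advancing time (a new reading comes with each control period).
- ctrl.camera(name): name is "scene" or "top"; returns a dict with "color" (400x640x3 uint8, blue, green, red), "K" (3x3 intrinsics, pixels), "pose" (4x4, takes a point from camera to world coordinates). Camera axes: x right, y down, z forward; pixel columns grow to the right and rows downward; lengths in m; the calibration is good to about 2 mm. A picture is of the moment at which its call begins. There is no depth.
- ctrl.hand_in(): hands the job in; it is judged then, once.
Trained networks look in a picture, given as the dict that the camera call returned (one of the last four; its "shot" number tells which), for a name from the list of things; names that differ only in an ending like _2 or _b are one class to them, and where a whole thing is asked for, a point or a joint stands for the part that bears it (a point fixed in the world has none). Each returns a list of dicts, best first, with "conf" (0 to 1); they miss things now and then, are a little off and sometimes report something else, mostly with a low value. They report only what shows in the picture. A call takes as long as a camera call. They do not tell look-alikes from the thing itself.
- ctrl.cut_out(name, picture): "mask" (400x640 bool, what is visible of it) and "centre" ([row, column] in pixels, amid what is visible of it).
The state is a dict: "time_s": time; "qpos": joint angles; "joint_vel": joint speeds; "tau": joint torques, N m; "ee_pos": TCP position; "eef_rot": TCP orientation; "force": force on the tool from outside, world axes, zero at the start; "moment": the same for the moment, N m; "grip_width": finger opening in m; "grip_force": force on a finger pad.
Only numpy, scipy, OpenCV 4.12 (cv2) and the standard library are available. Lean on these libraries where they do the work, as an engineer would, in place of code of your own. Each camera call takes 0.05 s, during which the arm holds its last target. There are 200 camera calls.

### The job

Set out the test kit in the grey reagent holder, where the two reagents, the amber bottle and the grey nozzle bottle, already stand: put the tall bottle, which both share, in the middle well between them, and each control beside its reagent, the short brown bottle in the end well next to the amber bottle and the small white dropper bottle in the end well next to the grey nozzle bottle. Last, when all the bottles are in, so that nothing is carried over it, lift only the top dish off the nested stack of black dishes and set it upright in the round recess in front of the amber bottle. Tip nothing over, and leave the two reagents and the rest of the dish stack where they are.

Things in the scene. Friction and masses are not known exactly. Their poses are not given: they have to be found in the camera images.
- holder: Grey plastic reagent holder, fixed; place and yaw vary. Origin on the worktop under its middle; x to the back (away from the robot), y to the left, z up. Spans x -73..+91, y -184..+184 mm. Its rear block (x from +15 mm) is 46 mm high, with a row of five round wells: axes at x = +53, y = +140, +70, 0, -70, -140 mm; 62 mm across, floors at z = 10 mm. The apron in front is 14 mm high.
- recess_left (a point): Centre of the floor of the left one of two round recesses for a dish in the holder's low front apron: 74 mm across, 5 mm deep, floor 9 mm above the worktop. It lies straight in front of the second well from the left (84 mm before the well's axis). Axes as the holder's.
- recess_right (a point): The same for the right recess, straight in front of the fourth well from the left. Axes as the holder's. (Round the work: a tiled ledge 160 mm high with bottles on it stands behind the holder, from x = 0.70 m on; on the right, at y below -0.25 m, the thin arms of a desk lamp hang 170 to 460 mm above the worktop: pass over them.)
- amber_mid (a point): Dark amber-brown round bottle with a black screw cap, 54 mm across, 130 mm tall. It already stands in the second or the fourth well of the holder (which of the two varies). The point is its centre, half-way up, z up along the bottle. Leave it.
- nozzle_mid (a point): Pale grey round bottle with a whitish pointed dropper nozzle, 55 mm across, 126 mm tall. It already stands in the other one of the second and fourth wells. The point is its centre, half-way up, z up along the bottle. Leave it.
- tall_mid (a point): Tall slim white bottle with a red screw cap, the tallest of the bottles: 52 mm across and 164 mm tall, straight-sided up to 109 mm, cap 30 mm across from 137 mm up; stands loose on the worktop at the start; the point is its centre, half-way up, on its axis, z up along the bottle.
- short_mid (a point): Short brown bottle with a white screw cap, the shortest of the bottles: 48 mm across and 96 mm tall, straight-sided up to 64 mm, cap 28 mm across from 80 mm up; stands loose on the worktop at the start; the point is its centre, half-way up, on its axis, z up along the bottle.
- dropper_mid (a point): Small whitish dropper bottle with a cream collar and pointed nozzle, smaller than the grey nozzle bottle in the holder: 48 mm across and 109 mm tall, straight-sided up to 62 mm, collar 28 mm across from 80 to 95 mm, nozzle above it; stands loose on the worktop at the start; the point is its centre, half-way up, on its axis, z up along the bottle.
- dish_top_mid (a point): Top one of three equal black plastic dishes in a stack on the worktop. Open, round, straight-walled, 62 mm across, 19 mm high (wall 2.8 mm thick), over a foot 51 mm across and 4 mm high that nests loosely in the dish below: each dish stands 15 mm above the next and shows a 15 mm band of its wall. The point is its centre, 9.5 mm above its underside, z up.
- dish_second_mid (a point): The second dish of the stack, the one directly under the top dish, like it; its point lies 15 mm below that of the top dish. It stays in the stack.
Things that resemble listed ones, but are neither listed nor needed, are in the scene too. What is shaped like the part that bears dropper_mid but purple is not meant.

How it is judged:
By the outcome, as a careful person would: the job done as asked, in the order asked, and still so for the second after the job is handed in, with the robot touching nothing.
It also fails if it takes over 138 s, if anything falls off the work surface, if the arm or the gripper's body presses on something with over 40 N, if the wrist force passes 120 N, or if a joint passes its speed limit or range.

## Working session

There is one attempt and no reset: what is moved stays moved. The work goes in short steps, Python scripts to look and compute and a tool call to move; the robot and the scene stay as the last step left them, time stands still between calls to the robot, and variables do not carry over. Pictures are saved under pics/ and viewed, at most 14 in all, crops included, and the job is handed in when it is done.

Besides the shell and the picture viewer there is one more tool, called after "Request:" in YAML: its name, and indented under it one key for each argument. move_arm: Moves the arm, as the interface text tells. Its arguments: {"type":"object","properties":{"increments":{"type":"array","items":{"type":"array","items":{"type":"number"}}},"force":{"type":"number"}},"required":["increments"]}

```bash
mkdir -p pics; ls
python3 - <<'E'
from station import ctrl
import cv2,numpy as np
for n in("scene","top"):
    p=ctrl.camera(n); cv2.imwrite(f"pics/{n}0.png",p["color"]); print(n,p["K"].tolist(),np.round(p["pose"],4).tolist())
    for k in["holder","amber_mid","nozzle_mid","tall_mid","short_mid","dropper_mid","dish_top_mid","dish_second_mid"]:
        for d in ctrl.cut_out(k,p)[:3]:
            m=np.argwhere(d["mask"]); print(k,round(d["conf"],2),np.round(d["centre"]),m.min(0),m.max(0))
o=ctrl.get_obs();print(o["ee_pos"],o["eef_rot"],o["time_s"])
E
```

```text
pics
scene [[463.1361302851767, 0.0, 323.49918881907473], [0.0, 463.1361302851767, 198.58983855057593], [0.0, 0.0, 1.0]] [[0.712, -0.4002, 0.577, -0.0035], [-0.7022, -0.4153, 0.5783, -0.4093], [0.0082, -0.8169, -0.5767, 0.646], [0.0, 0.0, 0.0, 1.0]]
amber_mid 0.87 [241. 415.] [212 399] [267 431]
amber_mid 0.21 [188. 210.] [164 202] [209 224]
nozzle_mid 0.91 [216. 361.] [188 346] [233 373]
tall_mid 0.78 [180. 298.] [142 287] [211 310]
short_mid 0.7 [216. 251.] [190 241] [234 263]
dropper_mid 0.96 [171. 317.] [149 310] [191 328]
dropper_mid 0.61 [188. 213.] [164 201] [209 225]
dropper_mid 0.22 [269. 378.] [195 278] [336 477]
dish_top_mid 0.85 [167. 260.] [160 251] [176 274]
top [[377.57687940647804, 0.0, 314.3135002909489], [0.0, 377.57687940647804, 200.186927223001], [0.0, 0.0, 1.0]] [[-0.0253, -0.9984, 0.05, 0.4904], [-0.9991, 0.027, 0.0335, 0.1293], [-0.0348, -0.0492, -0.9982, 1.0381], [0.0, 0.0, 0.0, 1.0]]
holder 0.59 [198. 374.] [162 304] [233 444]
amber_mid 0.58 [176. 401.] [167 389] [191 414]
nozzle_mid 0.83 [183. 350.] [171 337] [194 358]
nozzle_mid 0.36 [181. 403.] [167 389] [190 414]
tall_mid 0.66 [186. 276.] [174 265] [197 290]
short_mid 0.79 [233. 277.] [227 268] [244 286]
dropper_mid 0.68 [241. 226.] [231 215] [249 238]
dropper_mid 0.62 [150. 268.] [143 257] [163 277]
dish_top_mid 0.83 [188. 232.] [175 215] [198 238]
[0.2296543  0.49974498 0.1831479 ] [-3.14158874e+00  2.84135890e-06  2.71085627e+00] 0.9
```

View pics/scene0.png

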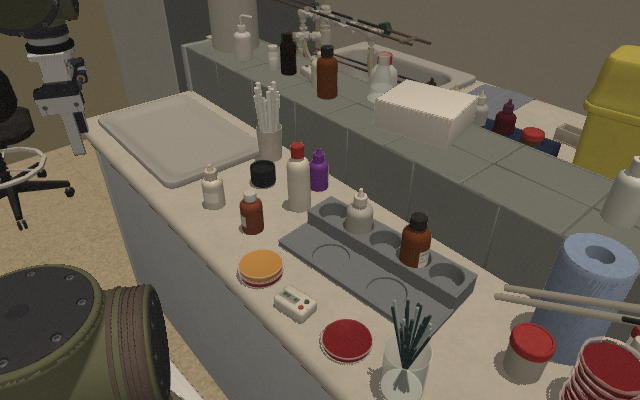

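View pics/top0.png

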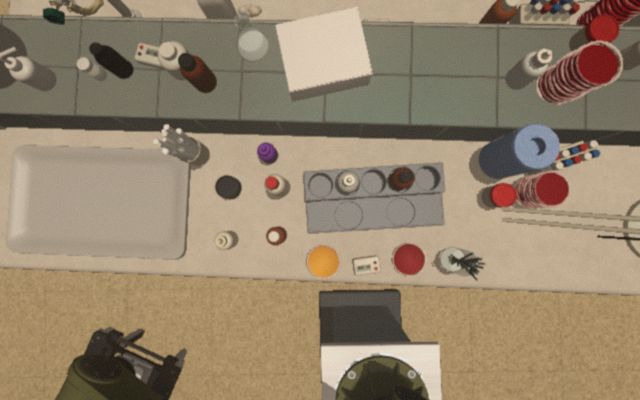

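The scene shows the nozzle bottle in well 2 (scene 361,216) and the amber bottle in well 4 (415,241). There are two dropper candidates: whitish at scene (213,188) / top (226,241) and purple at scene (318,171) / top (268,150). The whitish one fits the description, and I'll confirm it in a crop.

```bash
cat > h.py <<'E'
from station import ctrl
import cv2,numpy as np
from scipy.optimize import least_squares
def proj(p,X):
    T=np.linalg.inv(p["pose"]);c=(T[:3,:3]@np.asarray(X,float).T).T+T[:3,3];u=(p["K"]@c.T).T;return u[:,:2]/u[:,2:]
PROF={"tall_mid":[(0,26),(109,26),(137,15),(164,15)],"short_mid":[(0,24),(64,24),(80,14),(96,14)],"dropper_mid":[(0,24),(62,24),(80,14),(95,14),(109,3)],
"amber_mid":[(10,27),(90,27),(140,14)],"nozzle_mid":[(10,27.5),(80,27.5),(136,3)],"dish_top_mid":[(34,31),(49,31)]}
A=np.linspace(0,2*np.pi,40)
def pts(k,x,y,z=0):
    return np.concatenate([np.c_[x+r/1e3*np.cos(A),y+r/1e3*np.sin(A),0*A+h/1e3+z] for h,r in PROF[k]])
def bb(m):
    a=np.argwhere(m);return np.r_[a.min(0)[::-1]-.0,a.max(0)[::-1]+1.]
def fit(k,obs,x0=(.5,.2),z=0,free=False):
    def f(q):
        r=[]
        for p,b,w in obs:
            u=proj(p,pts(k,q[0],q[1],z));r+=list((np.r_[u.min(0),u.max(0)]-b)*w)
        return r
    s=least_squares(f,x0,loss="soft_l1");return s.x,np.round(s.fun,1)
E
python3 - <<'E'
from h import *
P={n:ctrl.camera(n) for n in("scene","top")}
near={"tall_mid":((180,298),(186,276)),"short_mid":((216,251),(233,277)),"dropper_mid":((188,213),(241,226)),"amber_mid":((241,415),(178,401)),"nozzle_mid":((216,361),(183,350)),"dish_top_mid":((167,260),(188,230))}
for k,c in near.items():
    obs=[]
    for n,cc in zip(P,c):
        for d in ctrl.cut_out(k,P[n]):
            if np.hypot(*(np.array(d["centre"])-cc))<12: obs.append((P[n],bb(d["mask"]),np.array([1,.3,1,.3])if "z_" in k else np.ones(4)));break
    print(k,len(obs),*fit(k,obs),[fit(k,[o])[0].round(4).tolist() for o in obs])
s,t=P["scene"]["color"],P["top"]["color"]
np.savez("p0.npz",s=s,t=t)
a=cv2.resize(t[150:240,290:455],None,fx=4.8,fy=4.8,interpolation=cv2.INTER_CUBIC)[:,:792]
cv2.imwrite("pics/holder_top.png",a)
b=cv2.resize(s[135:245,190:390],None,fx=4,fy=4,interpolation=cv2.INTER_CUBIC); cv2.imwrite("pics/drop.png",b)
E
```

```text
tall_mid 2 [0.58011622 0.25537636] [-0.2 -0.5 -0.4  0.8  1.2 -0.6 -0.6 -0.1] [[0.5814, 0.2557], [0.5792, 0.2564]]
short_mid 2 [0.44906379 0.26351322] [-1.7 -0.6 -0.   0.9 -0.4 -0.7  1.7 -0.5] [[0.4511, 0.263], [0.4475, 0.2652]]
dropper_mid 2 [0.44054469 0.39862799] [-1.1 -0.6  0.4  0.7  0.1 -0.4  0.  -0.1] [[0.4415, 0.3986], [0.4399, 0.3988]]
amber_mid 2 [ 0.58830476 -0.06321619] [-1.1  0.1  0.6 11.3 -1.6 -1.   0.2 -0.2] [[0.6105, -0.0476], [0.5866, -0.0647]]
nozzle_mid 2 [0.58279704 0.07357912] [-1.  -0.7  0.2 11.8 -0.1  0.1  0.3 -1.6] [[0.6077, 0.0946], [0.5809, 0.0739]]
dish_top_mid 2 [0.58254686 0.39454117] [-0.5 -0.4 -0.   0.8 -0.2 -0.1  0.3 -0.5] [[0.5839, 0.3951], [0.5817, 0.3948]]
```

View pics/holder_top.png

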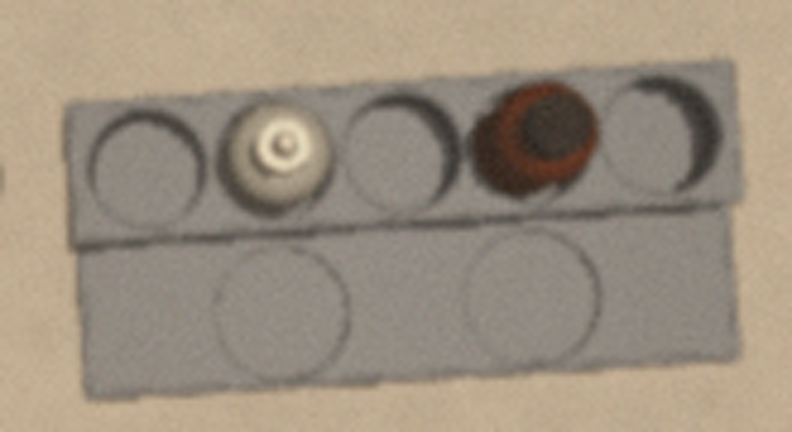

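View pics/drop.png

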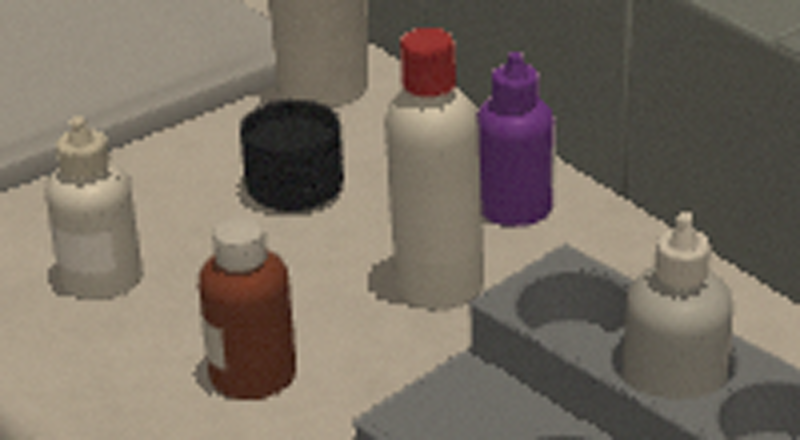

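The crops confirm the targets. The whitish dropper with the cream collar is at left (crop 95,210), the short brown bottle at (245,310), the red-capped tall bottle at (430,170), and the black stack at (293,155). The purple one is the decoy. In the top crop the holder's corners, wells and recesses are clear, so I'll fit its pose to them.

Run:
```python
from h import *
p=ctrl.camera("top");q=ctrl.camera("scene")
F=[(91,184,46,68,102),(91,-184,46,737,62),(15,184,46,72,247),(15,-184,46,742,203),(-73,184,14,88,399),(-73,-184,14,740,357),
(-31,70,14,283,314),(-31,-70,14,532,297),(53,140,46,147,169),(53,0,46,402,154),(53,-140,46,662,136)]
F=np.array(F,float);uv=(F[:,3:]+.5)/4.8-.5+[290,150]
def W(s):
    c,d=np.cos(s[2]),np.sin(s[2]);X=F[:,:3]/1e3
    return np.c_[s[0]+c*X[:,0]-d*X[:,1],s[1]+d*X[:,0]+c*X[:,1],X[:,2]]
s=least_squares(lambda s:(proj(p,W(s))-uv).ravel(),[.53,0,0],loss="soft_l1")
print(s.x,np.round(s.fun,1))
c,d=np.cos(s.x[2]),np.sin(s.x[2])
for n,(x,y) in dict(w1=(53,140),w2=(53,70),w3=(53,0),w4=(53,-70),w5=(53,-140),rr=(-31,-70)).items():
    print(n,np.round([s.x[0]+(c*x-d*y)/1e3,s.x[1]+(d*x+c*y)/1e3],4))
# scene overlay check
im=q["color"].copy()
for u in proj(q,W(s.x)): cv2.circle(im,tuple(int(round(v)) for v in u),1,(0,255,0),-1)
for r,x,y,z in[(31,53,140,46),(31,53,0,46),(31,53,-140,46),(37,-31,70,14),(37,-31,-70,14)]:
    F2=np.c_[x+r*np.cos(A),y+r*np.sin(A),0*A+z]/1e3
    X=np.c_[s.x[0]+c*F2[:,0]-d*F2[:,1],s.x[1]+d*F2[:,0]+c*F2[:,1],F2[:,2]]
    for u in proj(q,X): im[int(round(u[1])),int(round(u[0]))]=(0,0,255)
cv2.imwrite("pics/ov.png",cv2.resize(im[190:340,270:490],None,fx=3.6,fy=3.6,interpolation=cv2.INTER_NEAREST))
```

```text
[0.53259392 0.00372994 0.03562339] [-0.9  0.6  0.  -0.2 -0.  -0.9  1.3 -0.6 -0.7  0.4  0.5  0.9 -0.2  0.
 -0.1  0.4  0.1 -0.1  0.3 -0.4 -0.2 -0.1]
w1 [0.5806 0.1455]
w2 [0.5831 0.0756]
w3 [0.5856 0.0056]
w4 [ 0.5881 -0.0643]
w5 [ 0.5905 -0.1343]
rr [ 0.5041 -0.0673]
```

View pics/ov.png

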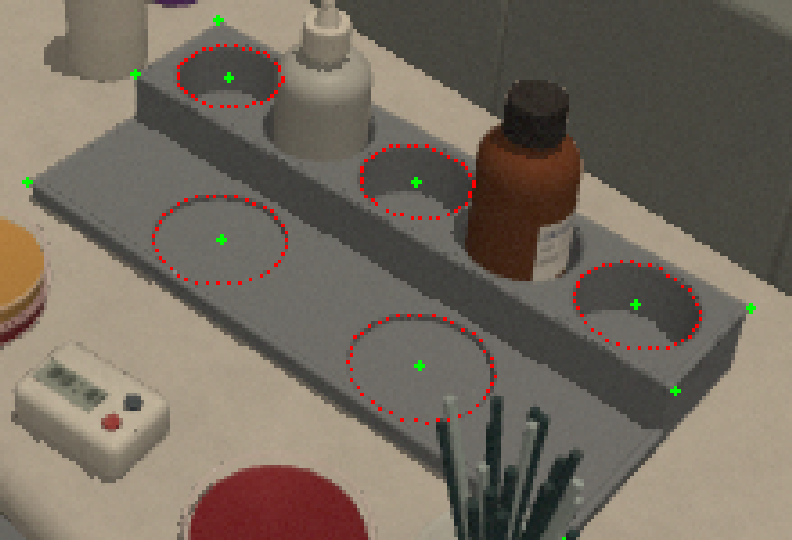

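The holder fit agrees with the scene overlay to about a pixel: rims and corners lie on the red circles and green marks. I'll start by turning the tool so it closes along the holder's x, then moving above the tall bottle.

Request:
move_arm:
  increments:
    - [1,0,0,0,0,0,0.138]
    - [1,0,0,0,0,0,0.138]
    - [1,0,0,0,0,0,0.138]
    - [1,0,0,0,0,0,0.138]
    - [1,0,0,0,0,0,0.138]
    - [1,0,0,0,0,0,0.138]
    - [1,0,0,0,0,0,0.138]
    - [1,0,0,0,0,0,0.138]
    - [1,-0.3,0.4,0,0,0,0]
    - [1,-0.5,0.65,0,0,0,0]
    - [1,-0.5,0.65,0,0,0,0]
    - [1,-0.5,0.65,0,0,0,0]
    - [1,-0.5,0.65,0,0,0,0]
    - [1,-0.5,0.65,0,0,0,0]
    - [1,-0.5,0.65,0,0,0,0]
    - [1,-0.5,0.65,0,0,0,0]
    - [1,-0.5,0.65,0,0,0,0]
    - [1,-0.5,0.65,0,0,0,0]
    - [1,-0.33,0.58,0,0,0,0]
    - [1,0,0,0,0,0,0]
  force: 25

```text
time_s: 3.7
ee_pos: [0.5827, 0.2532, 0.1823]
eef_rot: [-3.141, 0.001, 1.603]
force: [-1.2, 0.6, 0.4]
grip_width: 0.0941
grip_force: 0.0
```

Request:
move_arm:
  increments:
    - [0.85,0.05,-0.05,0.3,0,0,0]
    - [0.85,0,0,0.4,0,0,0]
    - [0.85,0,0,0.4,0,0,0]
    - [0.85,0,0,0.4,0,0,0]
    - [0.85,0,0,0.4,0,0,0]
    - [0.85,0,0,0.22,0,0,0]
    - [0.85,0,0,0,0,0,0]
    - [0.3,0,0,0,0,0,0]
    - [0.3,0,0,0,0,0,0]
    - [0.3,0,0,0,0,0,0]
    - [0.3,0,0,0,0,0,0]
    - [0.3,0,0,0,0,0,0]
    - [0.3,0,0,0,0,0,0]
  force: 25

```text
time_s: 5.0
ee_pos: [0.5779, 0.2582, 0.0777]
eef_rot: [3.141, -0.0, 1.607]
force: [0.4, -0.2, 5.0]
grip_width: 0.0501
grip_force: 25.0
```

Request:
move_arm:
  increments:
    - [0.3,0,0,-0.1,0,0,0]
    - [0.3,0,0,-0.3,0,0,0]
    - [0.3,0,0,-0.4,0,0,0]
    - [0.3,0,0,-0.4,0,0,0]
    - [0.3,0,0,-0.3,0,0,0]
    - [0.3,-0.1,-0.3,0,0,0,0]
    - [0.3,-0.3,-0.5,0,0,0,0]
    - [0.3,-0.5,-0.5,0,0,0,0]
    - [0.3,-0.5,-0.4,0,0,0,0]
    - [0.3,-0.5,-0.2,0,0,0,0]
    - [0.3,-0.5,0,0,0,0,0]
    - [0.3,-0.5,0,0,0,0,0]
    - [0.3,-0.5,0,0,0,0,0]
    - [0.3,-0.5,0,0,0,0,0]
    - [0.3,-0.5,0,0,0,0,0]
    - [0.3,-0.4,0,0,0,0,0]
    - [0.3,-0.3,0,0,0,0,0]
    - [0.3,-0.1,0,0,0,0,0]
    - [0.3,0,0,0,0,0,0]
    - [0.3,0,0,0,0,0,0]

```text
time_s: 7.0
ee_pos: [0.492, -0.0046, 0.1523]
eef_rot: [3.142, -0.0, 1.607]
force: [0.3, 0.8, -0.7]
grip_width: 0.0506
grip_force: 24.9
```

```bash
cat >> h.py <<'E'
S=np.array([.5326,.0037,.0356])
def hold(P):
    """world xy of bottle k etc -> holder frame mm"""
    d=np.asarray(P)[:2]-S[:2];c,s=np.cos(S[2]),np.sin(S[2]);return np.round(1e3*np.array([c*d[0]+s*d[1],-s*d[0]+c*d[1]]),1)
def look(tag,k=None,z=0,x0=None):
    o=ctrl.get_obs();print("tcp",o["ee_pos"].round(4),"holder",hold(o["ee_pos"]),"rot",o["eef_rot"].round(3))
    for n in("scene","top"):
        p=ctrl.camera(n);cv2.imwrite(f"pics/{tag}_{n}.png",p["color"])
        if k:
            for d in ctrl.cut_out(k,p)[:3]:
                x,r=fit(k,[(p,bb(d["mask"]),np.ones(4))],x0 or o["ee_pos"][:2],z);print(n,round(d["conf"],2),x.round(4),"holder",hold(x),r,bb(d["mask"]))
E
python3 -c "
from h import *
look('t1','tall_mid',z=.07)"
```

```text
tcp [ 0.492  -0.0046  0.1523] holder [-40.9  -6.8] rot [ 3.142 -0.     1.607]
scene 0.86 [ 0.4967 -0.0041] holder [-36.1  -6.5] [-0.4 -0.8  0.3  0.5] [346. 175. 378. 263.]
```

```bash
python3 -c "
from h import *
look('t2','tall_mid',z=.0746)"
```

```text
tcp [ 0.492  -0.0046  0.1522] holder [-40.9  -6.9] rot [-3.142 -0.     1.608]
scene 0.98 [ 0.4933 -0.0055] holder [-39.6  -7.8] [-1.  -2.   0.9  0.9] [346. 175. 377. 262.]
```

Request:
move_arm:
  increments:
    - [0.3,0.07,0,0,0,0,0]
    - [0.3,0.1,0.17,0,0,0,0]
    - [0.3,0,0.3,0,0,0,0]
    - [0.3,0,0.4,0,0,0,0]
    - [0.3,0,0.4,0,0,0,0]
    - [0.3,0,0.3,0,0,0,0]
    - [0.3,0,0.2,0,0,0,0]
    - [0.3,0,0.1,0,0,0,0]
    - [0.3,0,0,0,0,0,0]
    - [0.3,0,0,0,0,0,0]

```text
time_s: 8.4
ee_pos: [0.585, 0.0069, 0.152]
eef_rot: [-3.141, 0.0, 1.607]
force: [-0.9, -0.6, -1.7]
grip_width: 0.0501
grip_force: 24.9
```

```bash
python3 -c "
from h import *
look('t3','tall_mid',z=.0746)"
```

```text
tcp [0.585  0.0069 0.152 ] holder [52.4  1.3] rot [-3.141  0.     1.607]
scene 0.58 [0.5866 0.0054] holder [54.  -0.2] [-1.6 -1.6  1.2  0.8] [375. 153. 405. 236.]
```

Bottle is at about (53, 0) in the holder frame. Lower it.

Request:
move_arm:
  increments:
    - [0.3,0,0,0.2,0,0,0]
    - [0.3,0,0,0.3,0,0,0]
    - [0.3,0,0,0.25,0,0,0]
    - [0.3,0,0,0.2,0,0,0]
    - [0.3,0,0,0.15,0,0,0]
    - [0.3,0,0,0.1,0,0,0]
    - [0.3,0,0,0.05,0,0,0]
    - [0.3,0,0,0,0,0,0]
    - [0.3,0,0,0,0,0,0]

```text
time_s: 9.5
ee_pos: [0.5854, 0.0067, 0.09]
eef_rot: [3.141, 0.0, 1.607]
force: [-1.5, -0.1, -1.3]
grip_width: 0.0499
grip_force: 24.9
```

Request:
move_arm:
  increments:
    - [0.3,0,0,0.04,0,0,0]
    - [0.3,0,0,0,0,0,0]
    - [0.7,0,0,0,0,0,0]
    - [0.7,0,0,0,0,0,0]
    - [0.7,0,0,0,0,0,0]
    - [0.7,0,0,0,0,0,0]
    - [0.7,0,0,-0.2,0,0,0]
    - [0.7,0,0,-0.5,0,0,0]
    - [0.7,0,0,-0.6,0,0,0]
    - [0.7,0,0,-0.6,0,0,0]
    - [0.7,0,0,-0.3,0,0,0]
    - [0.7,0,0,0,0,0,0]

```text
time_s: 10.7
ee_pos: [0.5861, 0.0067, 0.2007]
eef_rot: [3.137, 0.0, 1.607]
force: [-0.0, -0.0, -0.0]
grip_width: 0.0658
grip_force: 0.0
```

Request:
move_arm:
  increments:
    - [0.85,0.2,-0.2,0,0,0,0]
    - [0.85,0.4,-0.4,0,0,0,0]
    - [0.85,0.6,-0.5,0,0,0,0]
    - [0.85,0.6,-0.5,0,0,0,0]
    - [0.85,0.7,-0.4,0,0,0,0]
    - [0.85,0.7,-0.3,0,0,0,0]
    - [0.85,0.7,-0.2,0,0,0,0]
    - [0.85,0.6,-0.06,0,0,0,0]
    - [0.85,0.4,0,0,0,0,0]
    - [0.85,0.25,0,0,0,0,0]
    - [0.85,0.08,0,0,0,0,0]
    - [0.85,0,0,0,0,0,0]
    - [0.85,0,0,0,0,0,0]

```text
time_s: 12.0
ee_pos: [0.448, 0.2627, 0.1975]
eef_rot: [-3.141, 0.0, 1.606]
force: [-1.6, -0.8, 0.2]
grip_width: 0.0798
grip_force: 0.0
```

```bash
python3 -c "
from h import *
look('s1','short_mid')
p=ctrl.camera('top')
for d in ctrl.cut_out('tall_mid',p)[:2]: print(d['conf'],fit('tall_mid',[(p,bb(d['mask']),np.ones(4))],z=.01),hold(fit('tall_mid',[(p,bb(d['mask']),np.ones(4))],z=.01)[0]))"
```

```text
tcp [0.448  0.2627 0.1975] holder [-75.4 261.8] rot [-3.141  0.     1.606]
scene 0.78 [0.4503 0.2657] holder [-72.9 264.8] [ 0.2 -0.2 -0.2  0.2] [239. 189. 264. 235.]
0.62 (array([0.58663843, 0.00381452]), array([-0.9,  0.2,  0.8, -0.3])) [54.  -1.8]
```

View pics/s1_scene.png

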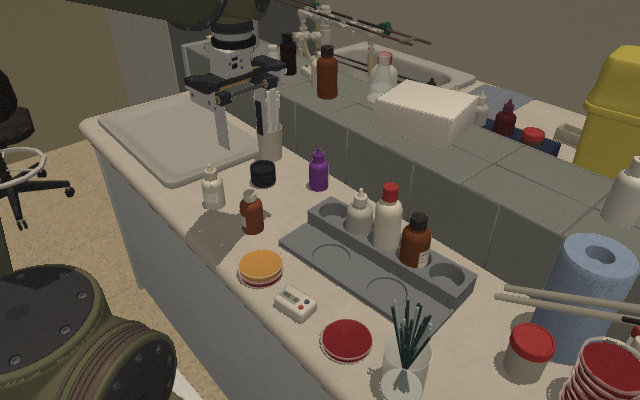

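The tall bottle stands upright in the middle well (scene 388,215). Next, lower onto the short bottle and grip it.

Request:
move_arm:
  increments:
    - [0.85,0.03,0.03,0.3,0,0,0]
    - [0.85,0,0,0.5,0,0,0]
    - [0.85,0,0,0.5,0,0,0]
    - [0.85,0,0,0.5,0,0,0]
    - [0.85,0,0,0.5,0,0,0]
    - [0.85,0,0,0.4,0,0,0]
    - [0.85,0,0,0.3,0,0,0]
    - [0.85,0,0,0.1,0,0,0]
    - [0.85,0,0,0,0,0,0]
    - [0.3,0,0,0,0,0,0]
    - [0.3,0,0,0,0,0,0]
    - [0.3,0,0,0,0,0,0]
    - [0.3,0,0,0,0,0,0]
    - [0.3,0,0,0,0,0,0]

```text
time_s: 13.7
ee_pos: [0.4495, 0.265, 0.0429]
eef_rot: [3.141, -0.0, 1.607]
force: [1.6, -0.1, 0.6]
grip_width: 0.045
grip_force: 24.4
```

Request:
move_arm:
  increments:
    - [0.3,0,0,-0.1,0,0,0]
    - [0.3,0,0,-0.4,0,0,0]
    - [0.3,0,0,-0.5,0,0,0]
    - [0.3,0,0,-0.5,0,0,0]
    - [0.3,-0.1,0,-0.4,0,0,0]
    - [0.3,-0.3,0,-0.1,0,0,0]
    - [0.3,-0.5,0.1,0,0,0,0]
    - [0.3,-0.6,0.1,0,0,0,0]
    - [0.3,-0.6,0.1,0,0,0,0]
    - [0.3,-0.6,0.1,0,0,0,0]
    - [0.3,-0.6,0.1,0,0,0,0]
    - [0.3,-0.6,0.1,0,0,0,0]
    - [0.3,-0.6,0.1,0,0,0,0]
    - [0.3,-0.6,0.06,0,0,0,0]
    - [0.3,-0.6,0,0,0,0,0]
    - [0.3,-0.5,0,0,0,0,0]
    - [0.3,-0.3,0,0,0,0,0]
    - [0.3,-0.1,0,0,0,0,0]
    - [0.3,0,0,0,0,0,0]
    - [0.3,0,0,0,0,0,0]

```text
time_s: 15.7
ee_pos: [0.499, -0.0627, 0.1425]
eef_rot: [-3.141, -0.0, 1.607]
force: [-0.4, 0.4, -1.5]
grip_width: 0.045
grip_force: 24.3
```

```bash
python3 -c "
from h import *
z=ctrl.get_obs()['ee_pos'][2]-.0429
look('s2','short_mid',z=z)"
```

```text
tcp [ 0.499  -0.0627  0.1425] holder [-36.  -65.2] rot [-3.141 -0.     1.607]
scene 0.25 [ 0.5267 -0.0999] holder [  -9.6 -103.4] [-1.3 -0.7  1.2  0.5] [401. 211. 432. 269.]
top 0.45 [ 0.4973 -0.0372] holder [-36.8 -39.7] [-10.9  -1.5   2.4   1.4] [396. 205. 408. 223.]
```

View pics/s2_scene.png

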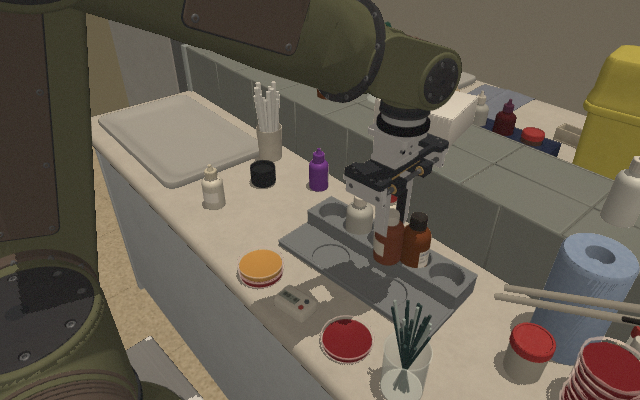

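Request:
move_arm:
  increments:
    - [0.3,-0.2,0.1,0,0,0,0]
    - [0.3,-0.4,0.15,0,0,0,0]
    - [0.3,-0.4,0.15,0,0,0,0]
    - [0.3,-0.3,0.2,0,0,0,0]
    - [0.3,-0.2,0.3,0,0,0,0]
    - [0.3,0,0.3,0,0,0,0]
    - [0.3,0,0.3,0,0,0,0]
    - [0.3,0,0.2,0,0,0,0]
    - [0.3,0,0.08,0,0,0,0]
    - [0.3,0,0,0,0,0,0]
    - [0.3,0,0,0,0,0,0]

```text
time_s: 17.0
ee_pos: [0.5905, -0.1353, 0.1425]
eef_rot: [-3.141, -0.0, 1.607]
force: [-0.6, 0.5, -1.7]
grip_width: 0.0445
grip_force: 24.3
```

```bash
python3 -c "
from h import *
z=ctrl.get_obs()['ee_pos'][2]-.0429
look('s3','short_mid',z=z)
im=cv2.imread('pics/s3_scene.png');cv2.imwrite('pics/s3c.png',cv2.resize(im[150:330,350:520],None,fx=3.3,fy=3.3))"
```

```text
tcp [ 0.5905 -0.1353  0.1425] holder [  52.9 -141. ] rot [-3.141 -0.     1.607]
scene 0.65 [ 0.5895 -0.1363] holder [  51.9 -141.9] [ 0.  -2.  -0.   1.3] [438. 206. 473. 261.]
top 0.81 [ 0.5886 -0.1279] holder [  51.2 -133.5] [-3.3 -0.1  1.7  0.1] [424. 163. 447. 186.]
```

View pics/s3c.png

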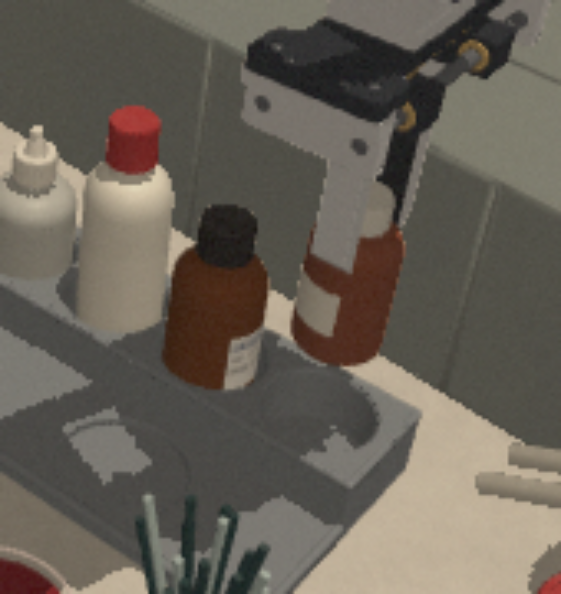

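The short bottle has pivoted in the pads: its bottom leans to the left (crop 340,345) with the cap at (375,205). I'll measure the tilt and right it before lowering.

```bash
cat >> h.py <<'E'
from scipy.optimize import minimize
def hull(u):
    m=np.zeros((1600,2560),np.uint8);cv2.fillConvexPoly(m,cv2.convexHull(np.round(u*4).astype(np.int32).reshape(-1,1,2)),1);return m
def tilt(k,g,cams=("scene","top"),far=30):
    """g: grasp height above bottle bottom (m); fit tilt about holder x (tool y) and slip along tool x, z"""
    o=ctrl.get_obs();t=o["ee_pos"];B=[]
    for n in cams:
        p=ctrl.camera(n);c=proj(p,[t])[0]
        for d in ctrl.cut_out(k,p)[:3]:
            if np.hypot(*(np.array(d["centre"])[::-1]-c))<far:
                a=np.argwhere(d["mask"])[:,::-1]+.5;B.append((p,hull(a),n,d["conf"]));break
    ax=np.array([np.cos(S[2]),np.sin(S[2]),0]);ay=np.array([-ax[1],ax[0],0])
    def model(q):
        X=pts(k,0,0)-[0,0,g];R=cv2.Rodrigues(ax*q[0])[0];return X@R.T+t+ay*q[1]*.01+ax*q[3]*.01+[0,0,q[2]*.01]
    def cost(q,BB):
        s=.02*(q[1]**2+q[2]**2+q[3]**2)
        for p,h,_,_ in BB:
            m=hull(proj(p,model(q)));s+=1-(m&h).sum()/(m|h).sum()
        return s
    for BB in[B]+[[b] for b in B]:
        r=min((minimize(cost,[q0,0,0,0],args=(BB,),method="Nelder-Mead",options=dict(initial_simplex=np.array([[q0,0,0,0],[q0+.1,0,0,0],[q0,.3,0,0],[q0,0,.3,0],[q0,0,0,.2]]))) for q0 in(-.2,0,.2)),key=lambda r:r.fun)
        print([b[2:] for b in BB],"tilt",r.x[0].round(3),"slip mm y,z,x",(r.x[1:]*10).round(1),"cost",round(r.fun,3))
E
python3 -c "
from h import *
tilt('short_mid',.0429)"
```

```text
[('scene', 0.7)] tilt 0.023 slip mm y,z,x [ 0.1 -2.6  1.4] cost 0.149
[('scene', 0.7)] tilt 0.023 slip mm y,z,x [ 0.1 -2.6  1.4] cost 0.149
```

The amber bottle shows the same lean from perspective at that place, and the fit gives only about 0.02 rad, so the short bottle is in fact nearly upright. Lowering it.

Request:
move_arm:
  increments:
    - [0.3,0.01,0,0.2,0,0,0]
    - [0.3,0,0,0.3,0,0,0]
    - [0.3,0,0,0.3,0,0,0]
    - [0.3,0,0,0.3,0,0,0]
    - [0.3,0,0,0.2,0,0,0]
    - [0.3,0,0,0.2,0,0,0]
    - [0.3,0,0,0.15,0,0,0]
    - [0.3,0,0,0.1,0,0,0]
    - [0.3,0,0,0,0,0,0]
    - [0.3,0,0,0,0,0,0]

```text
time_s: 18.4
ee_pos: [0.591, -0.1347, 0.0555]
eef_rot: [3.141, 0.0, 1.607]
force: [0.1, -0.4, -1.6]
grip_width: 0.045
grip_force: 24.3
```

Request:
move_arm:
  increments:
    - [0.3,0,0,0.04,0,0,0]
    - [0.3,0,0,0,0,0,0]

```text
time_s: 18.6
ee_pos: [0.5908, -0.1347, 0.0532]
eef_rot: [3.141, 0.0, 1.607]
force: [0.1, -1.1, -1.9]
grip_width: 0.0447
grip_force: 24.3
```

Request:
move_arm:
  increments:
    - [0.3,0,0,0.03,0,0,0]
    - [0.3,0,0,0,0,0,0]
    - [0.7,0,0,0,0,0,0]
    - [0.7,0,0,0,0,0,0]
    - [0.7,0,0,0,0,0,0]
    - [0.7,0,0,0,0,0,0]
    - [0.7,0,0,-0.2,0,0,0]
    - [0.7,0,0,-0.5,0,0,0]
    - [0.7,0,0,-0.6,0,0,0]
    - [0.7,0,0,-0.7,0,0,0]
    - [0.7,0,0,-0.7,0,0,0]
    - [0.7,0,0,-0.4,0,0,0]
    - [0.7,0,0,-0.1,0,0,0]
    - [0.7,0,0,0,0,0,0]

```text
time_s: 20.0
ee_pos: [0.5908, -0.1347, 0.212]
eef_rot: [3.141, 0.0, 1.607]
force: [-0.5, -0.1, -0.7]
grip_width: 0.0662
grip_force: 0.0
```

Request:
move_arm:
  increments:
    - [0.85,0.2,-0.2,0,0,0,0]
    - [0.85,0.4,-0.4,0,0,0,0]
    - [0.85,0.6,-0.4,0,0,0,0]
    - [0.85,0.7,-0.3,0,0,0,0]
    - [0.85,0.7,-0.3,0,0,0,0]
    - [0.85,0.7,-0.2,0,0,0,0]
    - [0.85,0.7,-0.2,0,0,0,0]
    - [0.85,0.7,-0.2,0,0,0,0]
    - [0.85,0.7,-0.1,0,0,0,0]
    - [0.85,0.7,-0.1,0,0,0,0]
    - [0.85,0.7,-0.1,0,0,0,0]
    - [0.85,0.7,-0.12,0,0,0,0]
    - [0.85,0.7,0,0,0,0,0]
    - [0.85,0.7,0,0,0,0,0]
    - [0.85,0.7,0,0,0,0,0]
    - [0.85,0.6,0,0,0,0,0]
    - [0.85,0.3,0,0,0,0,0]
    - [0.85,0.1,0,0,0,0,0]
    - [0.85,0,0,0,0,0,0]
    - [0.85,0,0,0,0,0,0]

```text
time_s: 22.0
ee_pos: [0.441, 0.3892, 0.2115]
eef_rot: [-3.141, 0.0, 1.606]
force: [-0.3, -1.2, 0.1]
grip_width: 0.08
grip_force: 0.0
```

```bash
python3 -c "
from h import *
look('d1','dropper_mid')
im=cv2.imread('pics/d1_scene.png');cv2.imwrite('pics/d1c.png',cv2.resize(im[140:300,180:500],None,fx=2.5,fy=2.5))"
```

```text
tcp [0.441  0.3892 0.2115] holder [-77.8 388.5] rot [-3.141  0.     1.606]
scene 0.81 [0.6708 0.2832] holder [148.1 274.4] [ 0.1 -0.1 -0.1  0.1] [309. 148. 329. 192.]
scene 0.67 [0.4424 0.4001] holder [-76.  399.4] [ 0.3 -0.1 -0.3  0.1] [201. 164. 226. 210.]
top 0.89 [0.4399 0.3988] holder [-78.6 398.2] [ 0.1 -0.2 -0.1  0.1] [215. 231. 239. 250.]
top 0.84 [0.6696 0.2854] holder [146.9 276.7] [-0.2 -0.3  0.2  0.3] [257. 143. 278. 164.]
```

View pics/d1c.png

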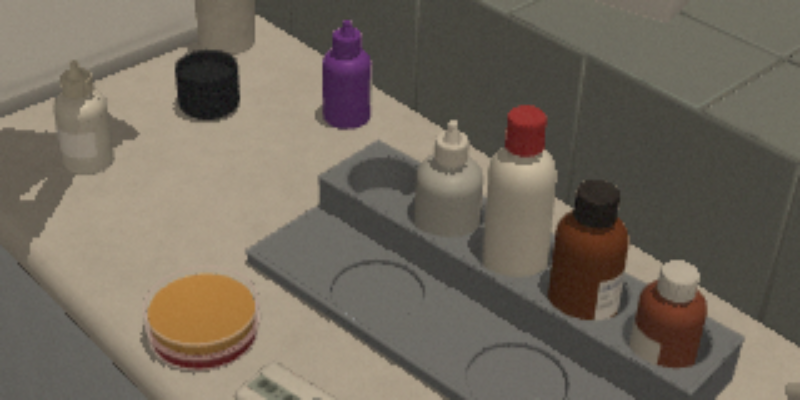

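The short bottle stands upright in the right end well (crop 670,320). Next, the whitish dropper (crop 83,125).

Request:
move_arm:
  increments:
    - [0.85,0.1,0,0.1,0,0,0]
    - [0.85,0.1,0,0.4,0,0,0]
    - [0.85,0,0,0.5,0,0,0]
    - [0.85,0,0,0.5,0,0,0]
    - [0.85,0,0,0.5,0,0,0]
    - [0.85,0,0,0.5,0,0,0]
    - [0.85,0,0,0.4,0,0,0]
    - [0.85,0,0,0.3,0,0,0]
    - [0.85,0,0,0.17,0,0,0]
    - [0.85,0,0,0,0,0,0]
    - [0.85,0,0,0,0,0,0]
    - [0.3,0,0,0,0,0,0]
    - [0.3,0,0,0,0,0,0]
    - [0.3,0,0,0,0,0,0]
    - [0.3,0,0,0,0,0,0]
    - [0.3,0,0,0,0,0,0]

```text
time_s: 23.8
ee_pos: [0.441, 0.4005, 0.0438]
eef_rot: [3.14, -0.001, 1.607]
force: [0.9, 0.8, 0.4]
grip_width: 0.0438
grip_force: 23.1
```

Request:
move_arm:
  increments:
    - [0.3,0,0,-0.1,0,0,0]
    - [0.3,0,0,-0.3,0,0,0]
    - [0.3,0,0,-0.5,0,0,0]
    - [0.3,0,0,-0.5,0,0,0]
    - [0.3,0,0,-0.3,0,0,0]
    - [0.3,-0.2,0.1,-0.1,0,0,0]
    - [0.3,-0.4,0.2,0,0,0,0]
    - [0.3,-0.5,0.25,0,0,0,0]
    - [0.3,-0.5,0.25,0,0,0,0]
    - [0.3,-0.5,0.25,0,0,0,0]
    - [0.3,-0.5,0.25,0,0,0,0]
    - [0.3,-0.5,0.25,0,0,0,0]
    - [0.3,-0.5,0.25,0,0,0,0]
    - [0.3,-0.5,0.25,0,0,0,0]
    - [0.3,-0.5,0.25,0,0,0,0]
    - [0.3,-0.3,0.16,0,0,0,0]
    - [0.3,-0.2,0.1,0,0,0,0]
    - [0.3,-0.1,0.05,0,0,0,0]
    - [0.3,0,0,0,0,0,0]
    - [0.3,0,0,0,0,0,0]

```text
time_s: 25.8
ee_pos: [0.5798, 0.1458, 0.1331]
eef_rot: [-3.141, -0.0, 1.607]
force: [-0.3, 0.5, -1.0]
grip_width: 0.0432
grip_force: 22.9
```

```bash
python3 -c "
from h import *
z=ctrl.get_obs()['ee_pos'][2]-.0438
look('d2','dropper_mid',z=z); tilt('dropper_mid',.0438)
im=cv2.imread('pics/d2_scene.png');cv2.imwrite('pics/d2c.png',cv2.resize(im[100:260,260:480],None,fx=3.3,fy=3.3))"
```

```text
tcp [0.5798 0.1458 0.1331] holder [ 52.3 140.3] rot [-3.141 -0.     1.607]
scene 0.89 [0.5785 0.1443] holder [ 50.9 138.9] [ 0.1 -0.4 -0.1  0.3] [322. 149. 346. 201.]
scene 0.73 [0.5718 0.1913] holder [ 45.9 186.1] [-4.8 -8.4  5.2  1.3] [309. 150. 322. 192.]
scene 0.48 [ 0.5344 -0.1573] holder [  -3.9 -161. ] [ -2.9 -16.    2.1   1.4] [432. 243. 463. 288.]
top 0.87 [0.6518 0.2706] holder [128.6 262.5] [-1.8 -1.6  2.5  2.1] [258. 144. 277. 164.]
[('scene', 0.69)] tilt 0.067 slip mm y,z,x [ 0.7 -1.8  2.8] cost 0.137
[('scene', 0.69)] tilt 0.067 slip mm y,z,x [ 0.7 -1.8  2.8] cost 0.137
```

View pics/d2c.png

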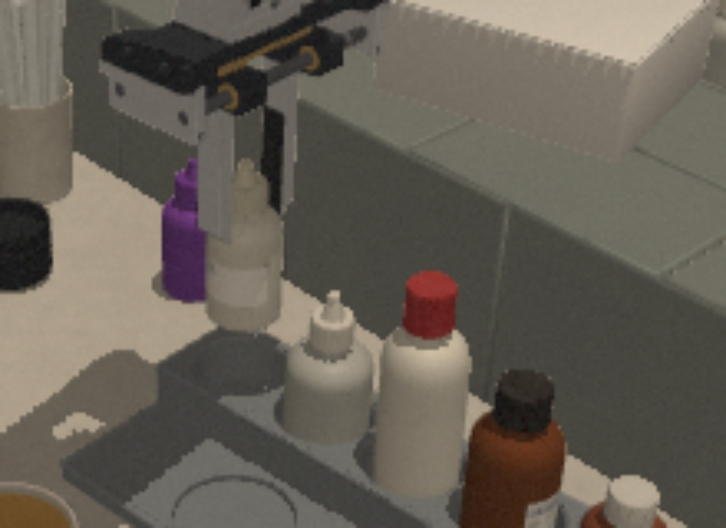

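The dropper hangs nearly upright over the left end well (crop 243,270). Lower it and release.

Request:
move_arm:
  increments:
    - [0.3,0,0.02,0.2,0,0,0]
    - [0.3,0,0,0.3,0,0,0]
    - [0.3,0,0,0.3,0,0,0]
    - [0.3,0,0,0.3,0,0,0]
    - [0.3,0,0,0.2,0,0,0]
    - [0.3,0,0,0.15,0,0,0]
    - [0.3,0,0,0.1,0,0,0]
    - [0.3,0,0,0.06,0,0,0]
    - [0.3,0,0,0,0,0,0]
    - [0.3,0,0,0,0,0,0]

```text
time_s: 27.2
ee_pos: [0.5815, 0.1452, 0.0533]
eef_rot: [3.141, -0.0, 1.607]
force: [-1.1, 0.2, 3.9]
grip_width: 0.0438
grip_force: 23.8
```

Request:
move_arm:
  increments:
    - [0.7,0,0,0,0,0,0]
    - [0.7,0,0,0,0,0,0]
    - [0.7,0,0,0,0,0,0]
    - [0.7,0,0,0,0,0,0]
    - [0.7,0,0,-0.2,0,0,0]
    - [0.7,0,0,-0.5,0,0,0]
    - [0.7,0,0,-0.6,0,0,0]
    - [0.7,0,0,-0.7,0,0,0]
    - [0.7,0,0,-0.7,0,0,0]
    - [0.7,0,0,-0.4,0,0,0]
    - [0.8,0.3,0,-0.1,0,0,0]
    - [0.8,0.5,0,0,0,0,0]
    - [0.8,0.6,0,0,0,0,0]
    - [0.8,0.7,0,0,0,0,0]
    - [0.8,0.7,0,0,0,0,0]
    - [0.8,0.7,0,0,0,0,0]
    - [0.8,0.6,0,0,0,0,0]
    - [0.8,0.4,0,0,0,0,0]
    - [0.8,0.2,0,0,0,0,0]
    - [0.8,0,0,0,0,0,0]

```text
time_s: 29.2
ee_pos: [0.572, 0.3812, 0.2115]
eef_rot: [-3.14, 0.001, 1.608]
force: [-0.4, 0.0, 1.2]
grip_width: 0.0752
grip_force: 0.0
```

All bottles are in. Next, turn the tool over the stack to keep the gripper body clear of the swab cup.

Request:
move_arm:
  increments:
    - [0.85,0.26,0.22,0,0,0,0]
    - [0.85,0,0,0,0,0,0.137]
    - [0.85,0,0,0,0,0,0.137]
    - [0.85,0,0,0,0,0,0.137]
    - [0.85,0,0,0,0,0,0.137]
    - [0.85,0,0,0,0,0,0.137]
    - [0.85,0,0,0,0,0,0.137]
    - [0.85,0,0,0.5,0,0,0]
    - [0.85,0,0,0.6,0,0,0]
    - [0.85,0,0,0.4,0,0,0]
    - [0.85,0,0,0.2,0,0,0]
    - [0.85,0,0,0,0,0,0]
    - [0.85,0,0,0,0,0,0]

```text
time_s: 30.5
ee_pos: [0.5837, 0.3933, 0.1289]
eef_rot: [3.141, -0.001, 0.784]
force: [0.3, -0.1, 0.6]
grip_width: 0.0802
grip_force: 0.0
```

```bash
python3 -c "
from h import *
look('k1','dish_top_mid')
for n in('scene',):
  im=cv2.imread(f'pics/k1_{n}.png');cv2.imwrite('pics/k1c.png',cv2.resize(im[40:300,180:500],None,fx=2.3,fy=2.3))"
```

```text
tcp [0.5837 0.3933 0.1289] holder [ 65.  387.5] rot [ 3.141e+00 -1.000e-03  7.840e-01]
scene 0.61 [0.5852 0.3969] holder [ 66.6 391. ] [-0.2 -0.1  0.2  0.1] [250. 159. 275. 177.]
scene 0.48 [0.6015 0.0883] holder [71.9 82.1] [-1.3 20.2  1.2 -3.3] [346. 188. 373. 235.]
top 0.77 [0.5829 0.3892] holder [ 64.  383.5] [-2.2 -0.3  2.3  0.3] [219. 175. 239. 198.]
top 0.74 [ 0.5745 -0.1326] holder [  37.  -137.7] [109.9   9.1  -4.7 -37.9] [304. 163. 444. 234.]
```

View pics/k1c.png

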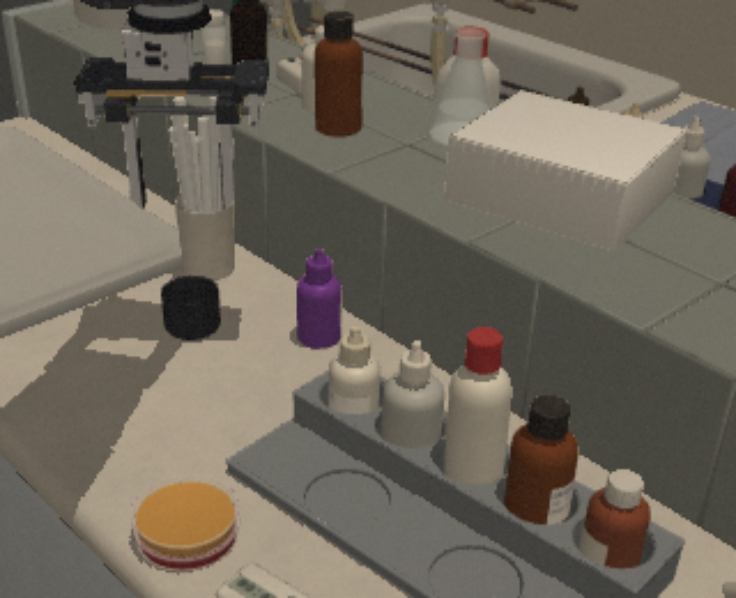

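All five bottles stand in their wells. The stack is at crop (190,305), under the gripper. Lower onto the top dish.

Request:
move_arm:
  increments:
    - [0.85,0.02,-0.02,0.3,0,0,0]
    - [0.85,0,0,0.5,0,0,0]
    - [0.85,0,0,0.4,0,0,0]
    - [0.85,0,0,0.3,0,0,0]
    - [0.85,0,0,0.2,0,0,0]
    - [0.85,0,0,0.06,0,0,0]
    - [0.85,0,0,0,0,0,0]
    - [0.85,0,0,0,0,0,0]
  force: 12

```text
time_s: 31.5
ee_pos: [0.5836, 0.3951, 0.0406]
eef_rot: [3.141, -0.001, 0.785]
force: [-0.2, -0.5, 0.2]
grip_width: 0.0799
grip_force: 0.0
```

Request:
move_arm:
  increments:
    - [0.75,0,0,0.03,0,0,0]
    - [0.7,0,0,0,0,0,0]
    - [0.5,0,0,0,0,0,0]
    - [0.5,0,0,0,0,0,0]
    - [0.5,0,0,0,0,0,0]
    - [0.5,0,0,0,0,0,0]
    - [0.5,0,0,-0.04,0,0,0]
    - [0.5,0,0,-0.08,0,0,0]
    - [0.5,0,0,-0.12,0,0,0]
    - [0.5,0,0,-0.2,0,0,0]
    - [0.5,0,0,-0.3,0,0,0]
    - [0.5,0,0,-0.3,0,0,0]
    - [0.5,0,0,-0.2,0,0,0]
    - [0.5,0,0,0,0,0,0]
    - [0.5,0,0,0,0,0,0]

```text
time_s: 33.0
ee_pos: [0.5831, 0.3948, 0.1001]
eef_rot: [-3.142, 0.0, 0.785]
force: [0.1, 1.0, -1.8]
grip_width: 0.0471
grip_force: 0.0
```

```bash
python3 -c "
from h import *
p=ctrl.camera('scene')
im=p['color'];cv2.imwrite('pics/k2c.png',cv2.resize(im[70:210,180:340],None,fx=4,fy=4,interpolation=cv2.INTER_CUBIC))"
```

```text
(no output)
```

View pics/k2c.png

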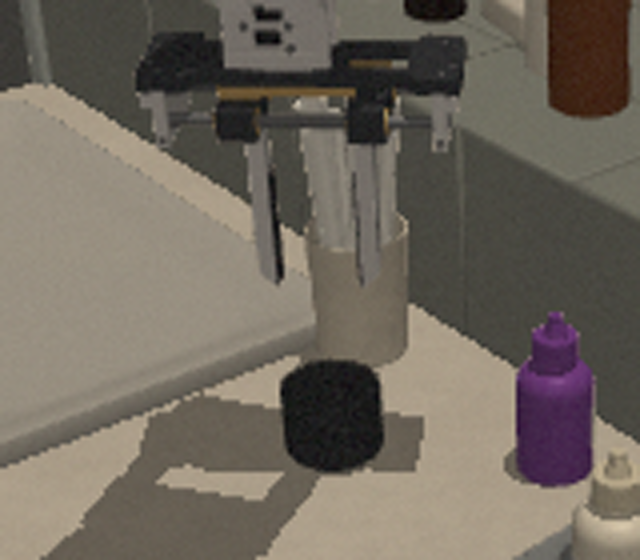

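The fingers came up empty, closed at 47 mm, and the stack is still whole (crop 332,415). I'll check its pose and height against a model of the full stack.

Run:
```python
from h import *
PROF["st"]=[(4,31),(49,31)]
p=ctrl.camera("scene");t=ctrl.camera("top");cv2.imwrite("pics/k3t.png",t["color"])
for q,r in((p,(150,200,235,290)),(t,(165,210,205,250))):
    im=q["color"].max(2)[r[0]:r[1],r[2]:r[3]];m=np.zeros((400,640),np.uint8);m[r[0]:r[1],r[2]:r[3]]=im<45
    n,l,s,c=cv2.connectedComponentsWithStats(m);i=1+s[1:,4].argmax();b=bb(l==i);print("bbox",b,s[i,4])
    x,rr=fit("st",[(q,b,np.ones(4))]);print(x.round(4),rr)
    for d in ctrl.cut_out("dish_top_mid",q)[:2]: print(d["conf"],bb(d["mask"]))
    u=proj(q,pts("st",.5835,.395));print("pred",u.min(0),u.max(0))
```

```text
bbox [250. 160. 276. 188.] 588
[0.5829 0.3932] [-0.  -0.2  0.   0.2]
0.9 [250. 160. 275. 177.]
pred [249.70106858 159.43389263] [275.75257493 187.80695395]
bbox [224. 178. 226. 180.] 3
[0.5836 0.3795] [-3.5 -3.7 21.3 18.5]
0.7 [224. 178. 239. 198.]
pred [214.67098311 174.54046903] [241.69333085 198.73896964]
```

Position and height agree with the model, so the dish slipped from too shallow and too light a grip. I'll go lower, grip harder, and check before lifting.

Request:
move_arm:
  increments:
    - [0.85,0,0,0,0,0,0]
    - [0.85,0,0,0,0,0,0]
    - [0.85,0,0,0,0,0,0]
    - [0.85,0,0,0.3,0,0,0]
    - [0.85,0,0,0.4,0,0,0]
    - [0.85,0,0,0.3,0,0,0]
    - [0.85,0,0,0.2,0,0,0]
    - [0.85,0,0,0.05,0,0,0]
    - [0.85,0,0,0,0,0,0]
    - [0.85,0,0,0,0,0,0]
  force: 20

```text
time_s: 34.25
ee_pos: [0.5836, 0.395, 0.0385]
eef_rot: [3.141, -0.001, 0.785]
force: [-1.2, 0.7, 0.0]
grip_width: 0.0796
grip_force: 0.0
```

Request:
move_arm:
  increments:
    - [0.75,0,0,0.02,0,0,0]
    - [0.7,0,0,0,0,0,0]
    - [0.5,0,0,0,0,0,0]
    - [0.5,0,0,0,0,0,0]
    - [0.5,0,0,0,0,0,0]

```text
time_s: 34.75
ee_pos: [0.5833, 0.3948, 0.0367]
eef_rot: [3.142, -0.0, 0.785]
force: [-0.1, -0.9, 0.6]
grip_width: 0.0478
grip_force: 0.0
```

```bash
python3 -c "
from h import *
p=ctrl.camera('scene');t=ctrl.camera('top')
im=p['color'];a=cv2.resize(im[120:200,220:300],None,fx=7,fy=7,interpolation=cv2.INTER_CUBIC)
cv2.imwrite('pics/k4c.png',np.clip(a.astype(float)*1.6,0,255).astype(np.uint8));print(proj(p,[ctrl.get_obs()['ee_pos']]))"
```

```text
[[262.58988904 170.09766453]]
```

View pics/k4c.png

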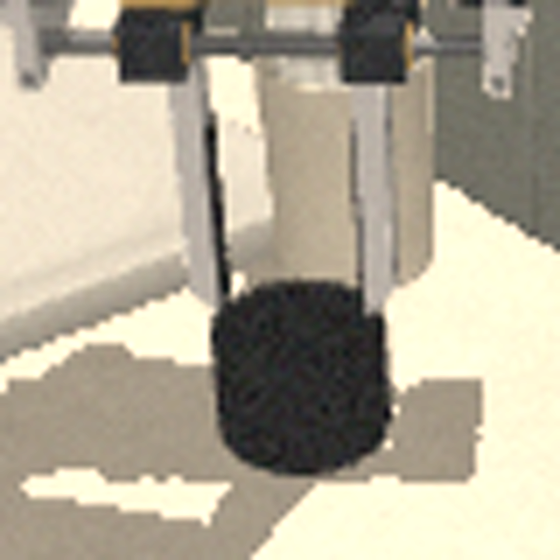

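```bash
python3 -c "
from h import *
p=ctrl.camera('scene')
y=np.array([.707,-.707,0])
for b,obs in(([.5831,.3948,.1001],'k2 tips (248.5,140.5),(272,141)'),([.5833,.3948,.0367],'k4 tips (249.5,163),(273.5,164)')):
  for dz in(0,.01,.02,.03): print(obs,dz,proj(p,[np.array(b)+s*y*.03+[0,0,dz] for s in(-1,1)]).round(1).tolist())
"
```

```text
k2 tips (248.5,140.5),(272,141) 0 [[248.3, 147.6], [273.2, 147.9]]
k2 tips (248.5,140.5),(272,141) 0.01 [[248.0, 143.9], [273.0, 144.2]]
k2 tips (248.5,140.5),(272,141) 0.02 [[247.6, 140.2], [272.7, 140.5]]
k2 tips (248.5,140.5),(272,141) 0.03 [[247.3, 136.5], [272.5, 136.7]]
k4 tips (249.5,163),(273.5,164) 0 [[250.6, 169.9], [274.6, 170.2]]
k4 tips (249.5,163),(273.5,164) 0.01 [[250.2, 166.5], [274.4, 166.8]]
k4 tips (249.5,163),(273.5,164) 0.02 [[249.9, 163.0], [274.2, 163.3]]
k4 tips (249.5,163),(273.5,164) 0.03 [[249.6, 159.5], [274.0, 159.8]]
```

The last two crops show the fingertips about 19 mm above the reported TCP height, so they closed above the rim. That also fits the narrow widths on the short and dropper bottles. I'll reopen and go 17 mm lower.

Request:
move_arm:
  increments:
    - [0.85,0,0,0,0,0,0]
    - [0.85,0,0,0,0,0,0]
    - [0.85,0,0,0,0,0,0]
    - [0.85,0,0,0,0,0,0]
    - [0.85,0,0,0.1,0,0,0]
    - [0.85,0,0,0.1,0,0,0]
    - [0.85,0,0,0.1,0,0,0]
    - [0.85,0,0,0.02,0,0,0]
    - [0.85,0,0,0,0,0,0]
    - [0.5,0,0,0,0,0,0]
    - [0.5,0,0,0,0,0,0]
    - [0.5,0,0,0,0,0,0]
    - [0.5,0,0,0,0,0,0]
  force: 15

```text
time_s: 36.2
ee_pos: [0.5833, 0.3949, 0.0209]
eef_rot: [3.142, -0.0, 0.785]
force: [0.2, 0.3, 0.3]
grip_width: 0.0616
grip_force: 15.0
```

Request:
move_arm:
  increments:
    - [0.5,0,0,-0.04,0,0,0]
    - [0.5,0,0,-0.08,0,0,0]
    - [0.5,0,0,-0.12,0,0,0]
    - [0.5,0,0,-0.2,0,0,0]
    - [0.5,0,0,-0.3,0,0,0]
    - [0.5,0,0,-0.4,0,0,0]
    - [0.5,0,0,-0.5,0,0,0]
    - [0.5,0,0,-0.3,0,0,0]
    - [0.5,0,0,-0.1,0,0,0]
    - [0.5,0,0,0,0,0,0]

```text
time_s: 37.2
ee_pos: [0.5833, 0.3949, 0.1232]
eef_rot: [3.141, -0.001, 0.785]
force: [0.6, -0.2, 0.2]
grip_width: 0.0614
grip_force: 15.0
```

Run:
```python
from h import *
p=ctrl.camera("scene");cv2.imwrite("pics/k5.png",p["color"])
o=ctrl.get_obs();e=o["ee_pos"];print(e,o["grip_width"],hold(e))
PROF["st"]=[(4,31),(34,31)];PROF["one"]=[(4,31),(19,31)]
u=proj(p,pts("st",.583,.394));print("pred two",u.min(0),u.max(0))
z=e[2]-.0209+.030;u=proj(p,pts("one",e[0],e[1],z));print("pred held",u.min(0),u.max(0))
m=np.zeros((400,640),np.uint8);m[100:200,235:290]=p["color"].max(2)[100:200,235:290]<45
n,l,s,c=cv2.connectedComponentsWithStats(m);print([r.tolist() for r in s[1:] if r[4]>40])
```

```text
[0.58304303 0.3946778  0.1220893 ] 0.061877943093200286 [ 64.3 388.9]
pred two [250.28811097 164.73741937] [275.85365012 188.04710387]
pred held [246.01971101 123.15456037] [272.86496539 140.91207323]
[[243, 104, 30, 37, 398], [251, 166, 25, 22, 461]]
```

Two dishes remain in the stack (blob rows 166–188, as predicted) and one is held. Now to the right recess, keeping in front of the bottles.

Request:
move_arm:
  increments:
    - [0.5,-0.2,0,0,0,0,0]
    - [0.5,-0.4,0,0,0,0,0]
    - [0.5,-0.5,0,0,0,0,0]
    - [0.5,-0.3,0,0,0,0,0]
    - [0.5,-0.1,0,0,0,0,0]
    - [0.5,0,0,0,0,0,0.05]
    - [0.5,0,0,0,0,0,0.1]
    - [0.5,0,0,0,0,0,0.14]
    - [0.5,0,0,0,0,0,0.14]
    - [0.5,0,0,0,0,0,0.14]
    - [0.5,0,0,0,0,0,0.12]
    - [0.5,0,0,0,0,0,0.06]
    - [0.5,0,0,0,0,0,0]
    - [0.5,0,0,0,0,0,0]

```text
time_s: 38.65
ee_pos: [0.5302, 0.3419, 0.122]
eef_rot: [3.141, 0.001, 0.037]
force: [-0.5, 0.0, 0.0]
grip_width: 0.061
grip_force: 15.0
```

```bash
python3 -c "
from h import *
o=ctrl.get_obs();print(hold(o['ee_pos']),o['eef_rot'])"
```

```text
[  9.6 338.1] [3.14120682e+00 7.52888802e-04 3.68933775e-02]
```

Request:
move_arm:
  increments:
    - [0.5,-0.1,0.2,0,0,0,0]
    - [0.5,-0.2,0.4,0,0,0,0]
    - [0.5,-0.2,0.6,0,0,0,0]
    - [0.5,-0.2,0.6,0,0,0,0]
    - [0.5,-0.11,0.6,0,0,0,0]
    - [0.5,0,0.6,0,0,0,0]
    - [0.5,0,0.6,0,0,0,0]
    - [0.5,0,0.6,0,0,0,0]
    - [0.5,0,0.6,0,0,0,0]
    - [0.5,0,0.6,0,0,0,0]
    - [0.5,0,0.6,0,0,0,0]
    - [0.5,0,0.6,0,0,0,0]
    - [0.5,0,0.6,0,0,0,0]
    - [0.5,0,0.5,0,0,0,0]
    - [0.5,0,0.3,0,0,0,0]
    - [0.5,0,0.16,0,0,0,0]
    - [0.5,0,0,0,0,0,0]
    - [0.5,0,0,0,0,0,0]

```text
time_s: 40.45
ee_pos: [0.5039, -0.0666, 0.1226]
eef_rot: [-3.141, 0.0, 0.036]
force: [0.4, 0.5, 0.9]
grip_width: 0.0614
grip_force: 15.0
```

```bash
python3 -c "
from h import *
o=ctrl.get_obs();e=o['ee_pos'];print(hold(e),o['eef_rot'])
PROF['one']=[(0,25.5),(4,31),(19,31)]
for n in('scene','top'):
  p=ctrl.camera(n);cv2.imwrite(f'pics/r_{n}.png',p['color'])
  u=proj(p,pts('one',e[0],e[1],e[2]-.0209+.03));print('pred',u.min(0),u.max(0))
  for d in ctrl.cut_out('dish_top_mid',p)[:3]: print(n,d['conf'],bb(d['mask']))
  c=u.mean(0).astype(int);m=(p['color'].max(2)<40).astype(np.uint8);_,l,s,_=cv2.connectedComponentsWithStats(m[c[1]-25:c[1]+25,c[0]-25:c[0]+25]);print(c,[(r[:2]+c-25).tolist()+r[2:].tolist() for r in s[1:] if r[4]>40])
"
```

```text
[-31.2 -69.3] [-3.14141545e+00  1.12884953e-04  3.55633285e-02]
pred [373.83627646 222.44078197] [411.69846404 252.98279565]
scene 0.62 [375. 223. 409. 252.]
scene 0.16 [279. 203. 478. 337.]
[392 239] [[376, 214, 32, 38, 791]]
pred [396.85686548 197.58192673] [424.82640546 224.16656735]
[410 210] []
```

The dish image matches the prediction over the recess. Lower it.

Request:
move_arm:
  increments:
    - [0.5,0,0,0.2,0,0,0]
    - [0.5,0,0,0.4,0,0,0]
    - [0.5,0,0,0.4,0,0,0]
    - [0.5,0,0,0.4,0,0,0]
    - [0.5,0,0,0.4,0,0,0]
    - [0.5,0,0,0.25,0,0,0]
    - [0.5,0,0,0.15,0,0,0]
    - [0.5,0,0,0.1,0,0,0]
    - [0.5,0,0,0.06,0,0,0]
    - [0.5,0,0,0.04,0,0,0]
    - [0.5,0,0,0,0,0,0]
    - [0.5,0,0,0,0,0,0]

```text
time_s: 41.85
ee_pos: [0.5041, -0.0674, 0.003]
eef_rot: [3.141, -0.001, 0.035]
force: [-0.3, 0.1, -0.4]
grip_width: 0.0616
grip_force: 15.0
```

Request:
move_arm:
  increments:
    - [0.5,0,0,0.03,0,0,0]
    - [0.5,0,0,0.02,0,0,0]
    - [0.5,0,0,0,0,0,0]
    - [0.5,0,0,0,0,0,0]

```text
time_s: 42.25
ee_pos: [0.5039, -0.0674, 0.0001]
eef_rot: [-3.142, 0.0, 0.035]
force: [0.1, -0.7, 0.3]
grip_width: 0.0614
grip_force: 15.0
```

Request:
move_arm:
  increments:
    - [0.5,0,0,0.02,0,0,0]
    - [0.5,0,0,0,0,0,0]
    - [0.72,0,0,0,0,0,0]
    - [0.8,0,0,0,0,0,0]
    - [0.8,0,0,0,0,0,0]
    - [0.8,0,0,0,0,0,0]
    - [0.8,0,0,-0.1,0,0,0]
    - [0.8,0,0,-0.3,0,0,0]
    - [0.8,0,0,-0.5,0,0,0]
    - [0.8,0,0,-0.6,0,0,0]
    - [0.8,0,0,-0.6,0,0,0]
    - [0.8,0,0,-0.6,0,0,0]
    - [0.8,0,0,-0.6,0,0,0]
    - [0.8,-0.3,-0.5,-0.4,0,0,0]
    - [0.8,-0.5,-0.7,0,0,0,0]
    - [0.8,-0.5,-0.7,0,0,0,0]
    - [0.8,-0.5,-0.7,0,0,0,0]
    - [0.8,-0.3,-0.7,0,0,0,0]
    - [0.8,0,-0.4,0,0,0,0]
    - [0.8,0,0,0,0,0,0]

```text
time_s: 44.25
ee_pos: [0.3921, 0.1155, 0.1847]
eef_rot: [-3.141, -0.001, 0.038]
force: [0.4, -0.2, -0.2]
grip_width: 0.0754
grip_force: 0.0
```

```bash
python3 -c "
from h import *
p=ctrl.camera('scene');im=p['color'];t=ctrl.camera('top');cv2.imwrite('pics/f_top.png',t['color'])
cv2.imwrite('pics/fc.png',cv2.resize(im[130:350,190:490],None,fx=2.6,fy=2.6,interpolation=cv2.INTER_CUBIC))
PROF['one']=[(4,31),(19,31)]
u=proj(p,pts('one',.5041,-.0673,.009));print('pred',u.min(0),u.max(0))
for d in ctrl.cut_out('dish_top_mid',p)[:3]: print(d['conf'],bb(d['mask']),fit('one',[(p,bb(d['mask']),np.ones(4))],z=.009))
"
```

```text
pred [369.47536545 273.82870476] [404.08779478 304.37388655]
0.66 [371. 274. 405. 304.] (array([ 0.50596237, -0.06864856]), array([-0.3, -0.3,  0.3,  0.2]))
```

View pics/fc.png

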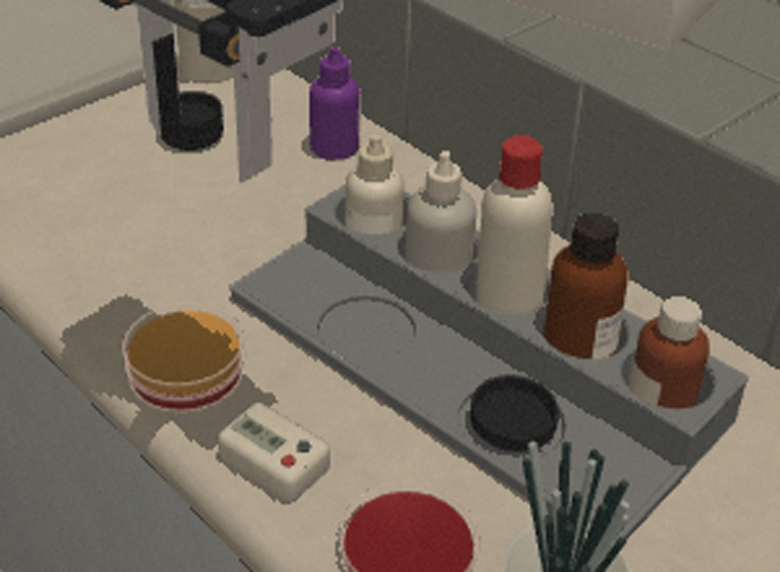

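The dish sits flat inside the right recess (crop 515,415), in front of the amber bottle. All five bottles are upright in the right wells, and the rest of the stack is in place.

```bash
python3 -c "
from station import ctrl
print(ctrl.hand_in())"
```

```text
the job is handed in; nothing more can be done
None
```

The job is handed in: the tall, short and dropper bottles are in their wells, the top dish is upright in the recess in front of the amber bottle, and the final picture shows both reagents and the other two dishes still in place.

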